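# Clip a mushroom cutter's eye into the snap hook of the tool stand

### The arm

A 7-joint arm with a two-finger parallel gripper is mounted at the origin on a cart in front of the work surface, level with it; the furniture and walls round the work are solid. World frame = base frame: x ahead of the robot, y to its left, z up, the work surface at z = 0. Lengths are in mm, angles in degrees, forces in N, time in s.
With the tool pointing down it reaches from about 425 to 875 mm from the base axis. Payload 8.4 kg.
Tool frame: the origin (TCP) lies midway between the tips of the shut fingers; the grasp point (between the pads) lies 19 mm behind it; z points along the fingers, y is the line along which they close (so a half turn about z gives the same grasp; the last joint's range is limited). The gripper opens to 87 mm and grips with 3 to 60 N. Pads are 19 mm wide; open, the fingers measure 117 mm over their backs; the gripper's body (75 mm by 190 mm) begins 51 mm behind the grasp point.
Start: joints at [-80.455, 19.091, 2.286, 83.961, -0.768, 76.965, -3.352], TCP at [170.745, 627.144, 222.546] pointing down, gripper open.
Joint ranges: [-147.57, 147.57], [-21.85, 119.76], [-74.77, 79.35], [14.55, 137.4], [-85.83, 265.84], [4.83, 119.75], [-152.11, 152.11]. Speed limits (degrees/s): [127.2, 127.2, 159.86, 159.86, 180, 180, 180].

### API

Orientations are given as [roll, pitch, yaw] about the fixed x, y, z axes, in that order (R = Rz(yaw) Ry(pitch) Rx(roll)).
In Python, from plant import env gives the robot as it stands.
- The arm moves only by the tool servo_tool, never from a script. Its argument "moves" is a list of rows, each a list of 3 entries, a list of its own where there are three numbers: the closure, from 0 (fully open) to 1 (shut), then the shift along the world's x, y, z in units of 25 mm (1.0 is 25 mm), then the turn, a rotation vector about the world's x, y, z in units of 4 degrees (1.0 is 4 degrees). A call has 1 to 20 rows; each row shifts and turns the commanded pose from where the row before left it; what a row does not reach is not made up. A row lasts 1/10 s, in which the tool goes at most 50 mm and 8.59 degrees, less where a joint would pass 70% of its speed; a pose out of reach is approached as far as the arm can. A call with a number of a shift or a turn outside -1 to 1 is refused whole. A call with a gripper value outside its range is refused whole. The fingers move at their own pace and stop on an object; "squeeze" is the grip in N (left out, the last holds). Time passes only in rows, so rows that do not move let the fingers close. It gives the time, the measured TCP pose, the force, the opening and the grip force at its end, in the units of the state.
- env.read_state(): the state, without advancing time (a new reading comes with each control period).
- env.get_image(name): name is "side" or "top"; returns a dict with "pixels" (480x640x3 uint8, blue, green, red), "depth" (480x640 float32, mm along the optical axis (not along the pixel's ray), 0 where there is no reading), "fovy" (degrees; the focal length in pixels is half the picture's height over the tangent of half this angle, whatever the lens; pixels are square), "cx", "cy" (the principal point, pixels), "camera_from_world" (4x4, takes a point from world to camera coordinates). Camera axes: x right, y down, z forward; pixel columns grow to the right and rows downward; lengths in mm; the calibration is good to about 2 mm. A picture is of the moment at which its call begins.
- env.finish_job(): hands the job in; it is judged then, once.
Trained networks look in the newest picture that a camera, given by its name, has taken for a name from the list of things; names that differ only in an ending like _2 or _b are one class to them, and where a whole thing is asked for, a point or a joint stands for the part that bears it (a point fixed in the world has none). Each returns a list of dicts, best first, with "conf" (0 to 1); they miss things now and then, are a little off and sometimes report something else, mostly with a low value. They report only what shows in the picture. A call takes as long as a camera call. They do not tell look-alikes from the thing itself.
- env.find_in(name, camera): "at" ([x, y, z] in mm, in world coordinates, good to about 4 mm: the middle of the surface that is visible of it).
The state is a dict: "clock": time; "joint_positions": joint angles; "qvel": joint speeds; "joint_efforts": joint torques, N m; "position": TCP position; "tcp_rot": TCP orientation; "wrist_force": force on the tool from outside, world axes, zero at the start; "ft_torque": the same for the moment, N m; "gripper_width": finger opening in mm; "grip_force": force on a finger pad.
Only numpy, scipy, OpenCV 4.12 (cv2) and the standard library are available. Lean on these libraries where they do the work, as an engineer would, in place of code of your own. Each camera call takes 0.05 s, during which the arm holds its last target. There are 200 camera calls.

### The job

Trimming is finished, so put the bow cutter with the steel eye away: pick it up by its bow, press its eye against the brass gate of the stand's snap hook until the gate lets it inside, lower it into the hook so that the gate snaps shut, and let the cutter hang there. Push gently: the stand is not fastened and must not be tipped or shoved, and the hook must not be banged. Open the gate with the eye, not with the gripper, and leave everything else on the table where it is.

Things in the scene. Friction and masses are not known exactly. Their poses are not given: they have to be found in the camera images.
- cutter_grip (a point): Where to grip: middle of the thick bow of the yellow bow cutter with a steel eye (lies flat, 70x186x17 mm, 95 g), 8.5 mm above its underside, by its centre of mass. Cutter axes: y along it to the eye, z up. Bow here 18 mm wide, slanting 0.20 rad from y towards -x: close along x turned +0.20 rad about z. Keep off the wire blade (see cutter_blade)
- cutter_blade (a point): Middle of the cutter's straight wire blade, 8 mm wide, along the cutter's y axis, 49 mm in +x from cutter_grip; 36 mm free between it and the bow's inner edge. One finger must go down in that gap: open the fingers to 40 to 50 mm only
- cutter_eye (a point): Centre of the steel eye on the cutter's end, 18 mm in x and 101 mm in y from cutter_grip, same height. A ring of 5 mm round bar, 27 mm inside, 37 mm outside, flat in the cutter's x-y plane. The middle of its far rim's bar is 16 mm beyond this point in y
- stand: Tool stand, 2.3 kg, loose on the table: green foot 180x150x19 mm, 18 mm steel post, black clamp head with red screw; a 12 mm steel arm at z = 330 mm slides in the head and carries the snap hook under its front end, gate facing -x of the stand. Origin: foot of the post on the table; z up. A push of more than about 7 N on the hook tips or shoves the stand
- hook_place (a point): Nominal middle of the hook's bowl, 105 mm before the post, 260 mm up; axes as the stand's. The arm is clamped by hand up to 25 mm farther out or in, so the real bowl is up to 25 mm off along x: unmeasured, feel for it. Hook: 6 mm bar in the x-z plane; bowl below its middle, 14 mm radius to bar centre; tip ends at x = -14, z = +7 mm; back at x = +14; top at z = +57 mm
- gate (a joint): Angle of the brass gate, rad: 5 mm bar hung from a hinge at x = -13, z = +46 mm of the real bowl's middle; its lower end (z = +1) bears on the inside of the tip. 0 shut, swings inward (+x), 0.28 fully in (hard stop). Sprung: pressed by the rim near its end it yields from about 1.8 N, fully in at about 3.2 N
- boom_line (a point): Point on the axis of the stand's arm above hook_place, 330 mm up; axes as the stand's. How the eye goes in, from the real bowl's middle: far rim's bar at z = +14 mm pressed in +x passes the tip at x = -8, meets the gate's stop at x = -4 mm (only 4 mm later); lowered between these it rests on the bowl's floor with its bar at z = -8.5 mm, and the gate snaps shut above it
- cutter_2: the spare yellow bow cutter, without eye, flat on the table at the left; a bystander
- board: small wooden cutting board 158 x 210 x 18 mm at the left; a bystander
- mushroom_a: mushroom 52 x 55 x 28 mm lying on the board; a bystander
- mushroom_c: mushroom 65 x 60 x 44 mm on the table, left of the middle; a bystander
- mushroom_d: mushroom 57 x 48 x 30 mm behind the cutter, at the right; a bystander
There are look-alikes about, which are no part of the job. What is shaped like the part that bears cutter_grip but purple is not meant.

How it is judged (in metres and radians):
On the way, in this order (a step that is already met when the one before it is completed fails the run):
1. the cutter, lifted, presses the gate open with its eye, the gripper not touching the stand (value of joint gate above 0.07 rad and contact force between cutter and stand above 0.5 N and height (world z) of cutter_eye above 0.2 m and contact force between the fingers and stand below 0.5 N), for 0.1 s.
2. the eye is inside the hook and the gate has snapped shut (value of joint gate below 0.06 rad and z of cutter_eye in the frame of hook_place below 0.004 m and x of cutter_eye in the frame of hook_place above -0.06 m and height (world z) of cutter_eye above 0.2 m), for 0.1 s.
At the end, for the whole second after the job is handed in: The cutter hangs by its eye from the hook's bowl, clear of the table: the eye's centre 12 to 36 mm below the bowl's middle, within 14 mm sideways and 42 mm fore and aft of hook_place; the bow's grip point 80 to 220 mm above the table; the gate shut to within 0.06 rad. It may still sway a little (value of joint gate below 0.06 rad and x of cutter_eye in the frame of hook_place between -0.042 and 0.042 m and y of cutter_eye in the frame of hook_place between -0.014 and 0.014 m and z of cutter_eye in the frame of hook_place between -0.036 and -0.012 m and height (world z) of cutter_grip between 0.08 and 0.22 m and contact force between cutter and stand above 0.2 N); the robot touches nothing.
It fails at once if the stand is shoved more than 12 mm or tipped by more than 0.012 rad (distance of stand from where it was at the start of the episode above 0.012 m or angle between stand's own z axis and vertical above 0.012 rad).
It fails at once if the cutter is pressed or banged on the stand with more than 25 N (contact force between cutter and stand above 25 N).
It fails at once if the gripper pushes on the stand (more than 3 N) (contact force between the fingers and stand above 3 N).
It fails at once if a bystander is moved by more than 20 mm (distance of any of cutter_2, board, mushroom_a, mushroom_c, mushroom_d from where it was at the start of the episode above 0.02 m).
It also fails if it takes over 70 s, if anything falls off the work surface, if the arm or the gripper's body presses on something with over 40 N, if the wrist force passes 120 N, or if a joint passes its speed limit or range.

## Working session

There is one attempt and no reset: what is moved stays moved. The work goes in short steps, Python scripts to look and compute and a tool call to move; the robot and the scene stay as the last step left them, time stands still between calls to the robot, and variables do not carry over. Pictures are saved under pics/ and viewed, at most 10 in all, crops included, and the job is handed in when it is done.

Besides the shell and the picture viewer there is one more tool, called after "Request:" in YAML: its name, and indented under it one key for each argument. servo_tool: Moves the arm, as the interface text tells. Its arguments: {"type":"object","properties":{"moves":{"type":"array","items":{"type":"array"}},"squeeze":{"type":"number"}},"required":["moves"]}

```bash
mkdir -p pics; cat > h.py <<'E'
import numpy as np, cv2
from plant import env
def cloud(im):
    f=240/np.tan(np.radians(im["fovy"])/2); d=im["depth"]
    v,u=np.mgrid[:480,:640]
    P=np.stack([(u-im["cx"])/f*d,(v-im["cy"])/f*d,d],-1)
    T=np.linalg.inv(im["camera_from_world"])
    W=P@T[:3,:3].T+T[:3,3]; W[d==0]=np.nan
    return W
def pix(im,p):
    f=240/np.tan(np.radians(im["fovy"])/2)
    q=(im["camera_from_world"]@np.r_[p,1])[:3]
    return q[0]/q[2]*f+im["cx"],q[1]/q[2]*f+im["cy"]
E
python3 - <<'E'
from h import *
s=env.read_state();print(s)
for c in ("top","side"):
    im=env.get_image(c);cv2.imwrite(f"pics/{c}0.png",im["pixels"]);np.savez(f"{c}0.npz",**im)
    for n in ("cutter_grip","cutter_eye","cutter_blade","stand","gate","cutter_2","mushroom_d"):
        print(c,n,[(np.round(r["at"]).tolist(),round(r["conf"],2),np.round(pix(im,r["at"])).tolist()) for r in env.find_in(n,c)])
E
```

```text
{'clock': 0.0, 'joint_positions': array([-80.45576522,  19.13107274,   2.28514722,  84.01036379,
        -0.76704664,  76.96382172,  -3.34949449]), 'qvel': array([-0.02273805, -0.05838663, -0.04075913,  0.01502868,  0.00532386,
       -0.02372095,  0.04449861]), 'joint_efforts': array([ 6.96342295e-05, -6.56375170e+01,  1.33550193e+00, -4.03813541e+01,
       -5.96117671e-02,  4.47356841e-02,  1.77728543e-04]), 'position': array([170.64794191, 626.73025071, 221.67307079]), 'tcp_rot': array([-1.79910247e+02,  6.98640390e-03,  1.64773007e+02]), 'wrist_force': array([ 0.12362775, -0.46319316,  0.29457248]), 'ft_torque': array([ 0.04332072, -0.00166637, -0.0297381 ]), 'grip_force': 0.0, 'gripper_width': 87.10268961078073}
top cutter_grip [([472.0, -177.0, 14.0], 0.95, [348.0, 297.0]), ([458.0, 58.0, 32.0], 0.75, [262.0, 296.0]), ([496.0, -422.0, 13.0], 0.72, [438.0, 294.0])]
top cutter_eye [([470.0, -177.0, 16.0], 0.86, [348.0, 298.0]), ([494.0, -424.0, 16.0], 0.73, [439.0, 294.0])]
top cutter_blade [([470.0, -179.0, 14.0], 0.89, [349.0, 298.0]), ([490.0, -424.0, 11.0], 0.81, [439.0, 296
[... 345 characters left out ...]
grip [([502.0, -435.0, 12.0], 0.88, [313.0, 408.0]), ([468.0, -192.0, 13.0], 0.68, [281.0, 329.0])]
side cutter_eye [([472.0, -196.0, 16.0], 0.74, [282.0, 329.0]), ([502.0, -435.0, 10.0], 0.7, [312.0, 408.0])]
side cutter_blade [([504.0, -436.0, 10.0], 0.6, [314.0, 409.0]), ([466.0, -191.0, 10.0], 0.58, [280.0, 329.0])]
side stand [([706.0, -74.0, 20.0], 0.97, [353.0, 282.0])]
side gate [([499.0, -439.0, 12.0], 0.71, [312.0, 410.0])]
side cutter_2 [([593.0, 230.0, 12.0], 0.87, [295.0, 226.0]), ([503.0, -437.0, 11.0], 0.43, [313.0, 409.0])]
side mushroom_d [([463.0, 49.0, 28.0], 0.85, [265.0, 265.0]), ([699.0, -365.0, 25.0], 0.68, [383.0, 363.0]), ([434.0, 296.0, 37.0], 0.57, [246.0, 215.0])]
```

View pics/top0.png

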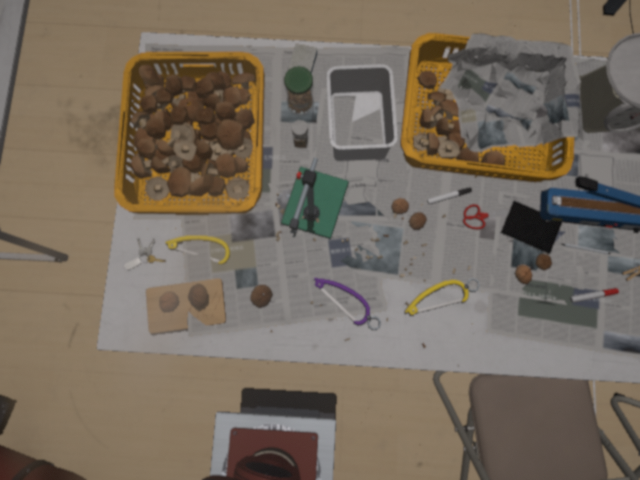

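View pics/side0.png

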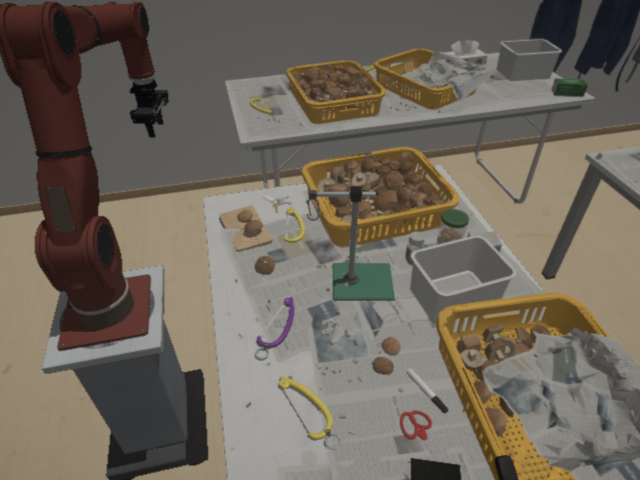

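The top view has three candidates. The yellow one with a ring is at (438,296), its eye at (473,286). The purple look-alike is at (345,300), and the spare without an eye is at (200,245). The yellow one at the right fits the description, so I'll confirm it in a crop and measure it along with the stand.

```bash
cat > m.py <<'E'
from h import *
t=dict(np.load("top0.npz"));s=dict(np.load("side0.npz"))
a=t["pixels"][265:330,390:495];b=s["pixels"][360:460,260:360]
A=cv2.resize(a,None,fx=5,fy=5,interpolation=cv2.INTER_CUBIC);B=cv2.resize(b,None,fx=2.5,fy=2.5,interpolation=cv2.INTER_CUBIC)
cv2.imwrite("pics/crop1.png",np.vstack([A,np.pad(B,((0,0),(0,A.shape[1]-B.shape[1]),(0,0)))]))
for n,im,(r0,r1,c0,c1) in (("top",t,(265,330,390,495)),("side",s,(360,460,260,360))):
    W=cloud(im);hsv=cv2.cvtColor(im["pixels"],cv2.COLOR_BGR2HSV)
    m=np.zeros((480,640),bool);m[r0:r1,c0:c1]=True
    y=m&(hsv[...,0]>18)&(hsv[...,0]<36)&(hsv[...,1]>110)
    P=W[y];P=P[~np.isnan(P[:,0])]
    print(n,len(P),P.mean(0).round(),np.percentile(P,[1,99],axis=0).round(),"d",np.median(im["depth"]))
    rect=cv2.minAreaRect(P[:,:2].astype(np.float32));print(rect)
    np.save(n+"_y.npy",P)
    # stand
    g=(hsv[...,0]>60)&(hsv[...,0]<95)&(hsv[...,1]>80)
    G=W[g];G=G[(G[:,2]>5)&(G[:,2]<35)&(abs(G[:,1]+70)<160)&(abs(G[:,0]-700)<160)]
    print("foot",len(G),np.median(G,0).round(),cv2.minAreaRect(G[:,:2].astype(np.float32)))
    H=W.reshape(-1,3);H=H[(H[:,2]>322)&(H[:,2]<350)&(abs(H[:,1]+70)<150)&(abs(H[:,0]-680)<180)]
    if len(H):
        print("arm",len(H),H.min(0).round(),H.max(0).round(),cv2.fitLine(H[:,:2].astype(np.float32),cv2.DIST_HUBER,0,.01,.01).ravel())
        print(H[np.argsort(H[:,0])][:6].round())
    K=W.reshape(-1,3);K=K[(K[:,2]>235)&(K[:,2]<315)&(abs(K[:,1]+70)<150)&(abs(K[:,0]-680)<180)]
    print("hook/post",len(K),K[np.argsort(K[:,0])][::4].round().tolist()[:25])
E
python3 m.py
```

```text
top 415 [ 495. -413.   15.] [[ 439. -501.   -1.]
 [ 536. -338.   24.]] d 1553.4761
((490.2928771972656, -414.4810791015625), (65.57928466796875, 178.77162170410156), 17.777536392211914)
foot 1842 [737. -93.  19.] ((734.9613037109375, -68.90557861328125), (141.5818328857422, 170.25340270996094), 76.09381103515625)
arm 571 [584. -76. 322.] [752. -23. 350.] [ 9.7259188e-01 -2.3251882e-01  6.6581165e+02 -5.0546997e+01]
[[584. -37. 328.]
 [585. -37. 335.]
 [585. -35. 333.]
 [585. -34. 322.]
 [585. -30. 331.]
 [586. -33. 340.]]
hook/post 79 [[580.0, -28.0, 313.0], [580.0, -25.0, 310.0], [582.0, -27.0, 259.0], [583.0, -34.0, 313.0], [583.0, -32.0, 267.0], [585.0, -29.0, 312.0], [586.0, -34.0, 255.0], [587.0, -29.0, 311.0], [592.0, -33.0, 250.0], [600.0, -35.0, 257.0], [605.0, -37.0, 254.0], [694.0, -62.0, 250.0], [694.0, -57.0, 257.0], [695.0, -60.0, 280.0], [695.0, -59.0, 245.0], [695.0, -64.0, 254.0], [696.0, -64.0, 269.0], [697.0, -66.0, 241.0], [698.0, -66.0, 262.0], [704.0, -68.0, 242.0]]
side 556 [ 496. -422.   13.] [[ 439. -506.    6.]
 [ 536. -340.   20.]] d 1677.4226
((490.24114990
[... 314 characters left out ...]
]
[[585. -45. 325.]
 [586. -40. 324.]
 [587. -40. 337.]
 [587. -39. 327.]
 [587. -39. 333.]
 [588. -46. 328.]]
hook/post 271 [[580.0, -38.0, 269.0], [582.0, -35.0, 303.0], [584.0, -34.0, 256.0], [584.0, -37.0, 304.0], [584.0, -34.0, 295.0], [586.0, -36.0, 257.0], [587.0, -36.0, 289.0], [587.0, -36.0, 302.0], [587.0, -33.0, 280.0], [589.0, -36.0, 253.0], [589.0, -35.0, 262.0], [589.0, -35.0, 279.0], [591.0, -37.0, 250.0], [592.0, -35.0, 310.0], [596.0, -39.0, 247.0], [599.0, -36.0, 244.0], [603.0, -37.0, 310.0], [605.0, -39.0, 311.0], [607.0, -39.0, 252.0], [608.0, -37.0, 309.0], [609.0, -42.0, 260.0], [609.0, -41.0, 263.0], [609.0, -41.0, 279.0], [610.0, -38.0, 263.0], [610.0, -37.0, 292.0]]
```

View pics/crop1.png

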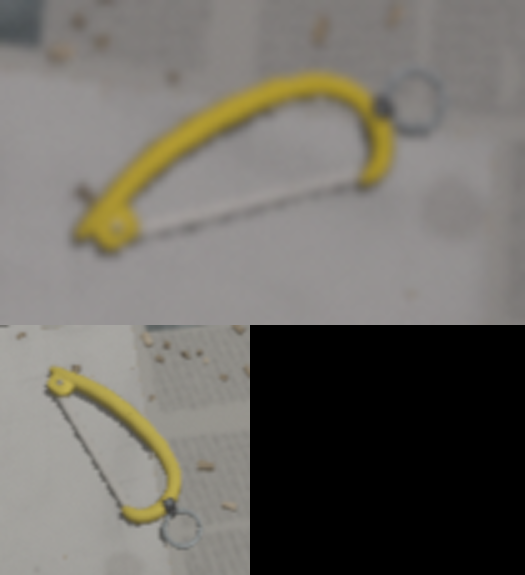

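The crop confirms it: yellow bow, ring at crop (415,102), which is top-view pixel (473,285), and blade below the bow. Next I'll compute its pose and the hook frame.

```bash
cat > m2.py <<'E'
from h import *
t=dict(np.load("top0.npz"));s=dict(np.load("side0.npz"))
def onz(im,u,v,z):
    f=240/np.tan(np.radians(im["fovy"])/2);T=np.linalg.inv(im["camera_from_world"])
    d=T[:3,:3]@np.array([(u-im["cx"])/f,(v-im["cy"])/f,1]);c=T[:3,3]
    return c+d*(z-c[2])/d[2]
ta=lambda x,y:onz(t,390+x/5-.4,265+y/5-.4,8.5)
sa=lambda x,y:onz(s,260+x/2.5-.3,360+(y-325)/2.5-.3,8.5)
et,es=ta(415,102),sa(180,530)
for n,e,b0,b1 in (("top",et,ta(135,234),ta(362,184)),("side",es,sa(57,397),sa(124,508))):
    d=(b1-b0)[:2];L=np.hypot(*d);y=d/L;x=np.array([y[1],-y[0]])
    g=e[:2]-18*x-101*y
    print(n,"eye",e.round(1),"blade",b0.round(1),b1.round(1),L.round(),"ydir",np.degrees(np.arctan2(*y[::-1])).round(1),"grip",g.round(1),"blade dist",((b0[:2]+b1[:2])/2-g)@x,((b0[:2]+b1[:2])/2-g)@y)
    P=np.load(n+"_y.npy");q=(P[:,:2]-g);q=np.c_[q@x,q@y]
    for k in (-40,-20,0,20,40):
        r=q[abs(q[:,1]-k)<6];r=r[r[:,0]<30];print(k,r[:,0].mean().round(1),np.percentile(r[:,0],[5,95]).round(1))
# stand frame
for n,im in (("top",t),("side",s)):
    W=cloud(im).reshape(-1,3);a=np.radians(-14);xs=np.array([np.cos(a),np.sin(a)]);ys=np.array([-xs[1],xs[0]])
    o=np.array([704,-66])
    m=(abs(W[:,0]-650)<110)&(abs(W[:,1]+60)<90)
    Q=np.c_[(W[m][:,:2]-o)@xs,(W[m][:,:2]-o)@ys,W[m][:,2]]
    p=Q[(Q[:,2]>60)&(Q[:,2]<250)&(abs(Q[:,0])<30)];print(n,"post",len(p),np.percentile(p,[5,50,95],axis=0).round(1).tolist())
    A=Q[(Q[:,2]>322)&(Q[:,2]<340)&(Q[:,0]<-30)];print("arm y",np.percentile(A[:,1],[5,50,95]).round(1),"slope",np.polyfit(A[:,0],A[:,1],1),"xmin",np.percentile(A[:,0],2))
    h=Q[(Q[:,2]>240)&(Q[:,2]<312)&(Q[:,0]<-60)]
    for z in range(240,312,8):
        r=h[(h[:,2]>=z)&(h[:,2]<z+8)];
        if len(r): print(z,np.sort(r[:,0]).round().tolist(),r[:,1].mean().round(1))
E
python3 m2.py
```

```text
top eye [ 526.1 -517.8    8.5] blade [ 444.4 -365.3    8.5] [ 479.2 -488.9    8.5] 128.0 ydir -74.3 grip [ 516.1 -415.7] blade dist 55.36062666455298 -3.7127957408743666
-40 14.6 [ 8.6 21.3]
-20 6.9 [ 0.9 12.7]
0 1.6 [-4.7  7.5]
20 -2.8 [-8.7  3.1]
40 -3.2 [-7.9  1.8]
side eye [ 525.4 -521.6    8.5] blade [ 442.2 -367.2    8.5] [ 481.5 -490.6    8.5] 130.0 ydir -72.4 grip [ 511.9 -419.9] blade dist 50.42309270412579 -6.599162577311524
-40 9.7 [ 3.  15.6]
-20 3.3 [-2.5  8.8]
0 -2.2 [-8.8  3.2]
20 -5.9 [-12.1  -0.9]
40 -5.6 [-10.7  -1.5]
top post 135 [[-11.6, -2.5, 72.3], [-9.6, 2.7, 165.5], [-2.8, 11.4, 242.5]]
arm y [-1.   5.2 11.5] slope [1.95657691e-03 5.45894057e+00] xmin -122.926569877837
240 [-109.0] 5.4
248 [-123.0, -120.0, -117.0, -114.0, -112.0, -110.0, -106.0, -104.0, -103.0] 4.3
256 [-128.0, -127.0, -121.0, -109.0, -99.0] 5.1
264 [-128.0, -127.0, -126.0, -125.0, -124.0, -122.0, -98.0] 5.5
296 [-129.0] 3.4
304 [-130.0, -128.0, -128.0, -126.0, -125.0, -125.0, -125.0, -124.0, -122.0, -122.0, -122.0] 5.9
side post 328 [[-9.6, -6.7, 69.9], [-1.8, -2.9, 160.8], [6.4, 2.4, 238.7]]
[... 272 characters left out ...]
.0, -98.0, -98.0, -95.0, -95.0] 2.1
256 [-127.0, -127.0, -124.0, -124.0, -122.0, -122.0, -119.0, -116.0, -98.0, -98.0, -98.0, -95.0] 2.2
264 [-127.0, -124.0, -119.0, -119.0, -116.0, -98.0, -95.0, -95.0] 1.6
272 [-122.0, -122.0, -119.0, -119.0, -119.0, -98.0, -98.0, -98.0, -95.0, -95.0] 2.2
280 [-121.0, -121.0, -119.0, -119.0, -98.0, -98.0, -95.0, -95.0] 1.5
288 [-124.0, -124.0, -121.0, -121.0, -121.0, -98.0, -98.0, -98.0, -95.0, -95.0, -95.0] 2.0
296 [-126.0, -124.0, -123.0, -121.0, -121.0, -98.0, -98.0, -98.0, -95.0, -95.0, -95.0] 2.1
304 [-126.0, -126.0, -126.0, -123.0, -123.0, -123.0, -121.0, -121.0, -121.0, -118.0, -116.0, -108.0, -105.0, -103.0, -100.0, -100.0, -100.0, -98.0, -98.0] 2.5
```

Request:
servo_tool:
  moves:
    - [0, [0, 0, 1], [0, 0, 0]]
    - [0, [0, 0, 1], [0, 0, 0]]
    - [0, [0.3, -0.2, 1], [0, 0, 0]]
    - [0, [1, -0.7, 1], [0, 0, -1]]
    - [0, [1, -0.7, 1], [0, 0, -1]]
    - [0.2, [1, -0.7, 1], [0, 0, -1]]
    - [0.4, [1, -0.7, 0], [0, 0, -1]]
    - [0.4, [1, -0.7, 0], [0, 0, -1]]
    - [0.4, [1, -0.7, 0], [0, 0, -1]]
    - [0.4, [1, -0.7, 0], [0, 0, -1]]
    - [0.4, [1, -0.7, 0], [0, 0, -1]]
    - [0.4, [1, -0.7, 0], [0, 0, -1]]
    - [0.4, [0.5, -1, 0], [0, 0, -1]]
    - [0.4, [0.3, -1, 0], [0, 0, -1]]
    - [0.4, [0, -1, 0], [0, 0, -1]]
    - [0.4, [0, -1, 0], [0, 0, -1]]
    - [0.4, [0, -1, 0], [0, 0, -1]]
    - [0.4, [0, -1, 0], [0, 0, 0]]
    - [0.4, [0, -1, 0], [0, 0, 0]]
    - [0.4, [0, -1, 0], [0, 0, 0]]

```text
clock: 2.8
position: [423.0, 262.5, 372.1]
tcp_rot: [-180.0, -0.0, 108.6]
wrist_force: [0.4, -0.0, 0.6]
gripper_width: 52.3
grip_force: 0.0
```

Request:
servo_tool:
  moves:
    - [0.48, [0.2, -1, 0], [0, 0, 0.3]]
    - [0.48, [0.2, -1, 0], [0, 0, 0.3]]
    - [0.48, [0.2, -1, 0], [0, 0, 0.3]]
    - [0.48, [0, -1, 0], [0, 0, 0.3]]
    - [0.48, [0, -1, 0], [0, 0, 0.3]]
    - [0.48, [0, -1, 0], [0, 0, 0.3]]
    - [0.48, [0, -1, 0], [0, 0, 0.3]]
    - [0.48, [0, -1, 0], [0, 0, 0.3]]
    - [0.48, [0, -1, 0], [0, 0, 0.3]]
    - [0.48, [0, -1, 0], [0, 0, 0.15]]
    - [0.48, [0, -1, 0], [0, 0, 0]]
    - [0.48, [0, -1, 0], [0, 0, 0]]
    - [0.48, [0, -1, 0], [0, 0, 0]]
    - [0.48, [0, -1, 0], [0, 0, 0]]
    - [0.48, [0, -1, 0], [0, 0, 0]]
    - [0.48, [0, -1, 0], [0, 0, 0]]
    - [0.48, [0, -1, 0], [0, 0, 0]]
    - [0.48, [0.3, -1, -0.5], [0, 0, 0]]
    - [0.48, [0.3, -1, -1], [0, 0, 0]]
    - [0.48, [0.3, -1, -1], [0, 0, 0]]

```text
clock: 4.8
position: [459.9, -237.0, 309.1]
tcp_rot: [179.8, -0.1, 120.0]
wrist_force: [0.2, 0.6, -1.1]
gripper_width: 45.3
grip_force: 0.0
```

Request:
servo_tool:
  moves:
    - [0.48, [0.3, -1, -1], [0, 0, 0]]
    - [0.48, [0.3, -1, -1], [0, 0, 0]]
    - [0.48, [0.3, -1, -1], [0, 0, 0]]
    - [0.48, [0.3, -1, -1], [0, 0, 0]]
    - [0.48, [0.3, -1, -1], [0, 0, 0]]
    - [0.48, [0.4, -1, -1], [0, 0, 0]]
    - [0.48, [0.4, -1, -1], [0, 0, 0]]
    - [0.48, [0, 0, 0], [0, 0, 0]]
    - [0.48, [0, 0, 0], [0, 0, 0]]

```text
clock: 5.7
position: [516.6, -411.0, 134.4]
tcp_rot: [-179.9, -0.1, 120.0]
wrist_force: [0.5, -0.2, 0.4]
gripper_width: 44.9
grip_force: 0.0
```

Request:
servo_tool:
  moves:
    - [0.48, [-0.16, -0.28, -1], [0, 0, 0]]
    - [0.48, [0, 0, -1], [0, 0, 0]]
    - [0.48, [0, 0, -1], [0, 0, 0]]
    - [0.48, [0, 0, -0.3], [0, 0, 0]]
    - [0.48, [0, 0, 0], [0, 0, 0]]

```text
clock: 6.2
position: [514.2, -416.4, 52.9]
tcp_rot: [180.0, -0.0, 120.2]
wrist_force: [0.0, 0.6, 0.3]
gripper_width: 45.4
grip_force: 0.0
```

```bash
python3 - <<'E'
from h import *
from scipy.spatial.transform import Rotation as R
s=env.read_state();print(s["position"],s["joint_positions"].round())
Rm=R.from_euler("xyz",s["tcp_rot"],degrees=True).as_matrix()
o=[]
for c,(x0,y0,w,h) in (("side",(240,330,130,130)),("top",(390,240,105,90))):
    im=env.get_image(c);P=im["pixels"].copy()
    k=4 if c=="side" else 4
    A=cv2.resize(P[y0:y0+h,x0:x0+w],None,fx=3,fy=3,interpolation=cv2.INTER_CUBIC)
    for q,col in ((np.array([512.5,-418,8.5]),(0,0,255)),):
      for d in (-22,0,22):
        u,v=pix(im,np.r_[s["position"][:2],8.5]+Rm[:,1]*d)
        cv2.circle(A,(int((u-x0+.5)*3),int((v-y0+.5)*3)),3,(0,0,255) if d==0 else (255,0,0),-1)
    o.append(np.pad(A,((0,400-A.shape[0]),(0,0),(0,0))))
cv2.imwrite("pics/look2.png",np.hstack(o))
E
```

```text
[ 514.24833241 -416.36727263   52.88923932] [ -3.  39.  54.  94. -34.  65.  91.]
```

View pics/look2.png

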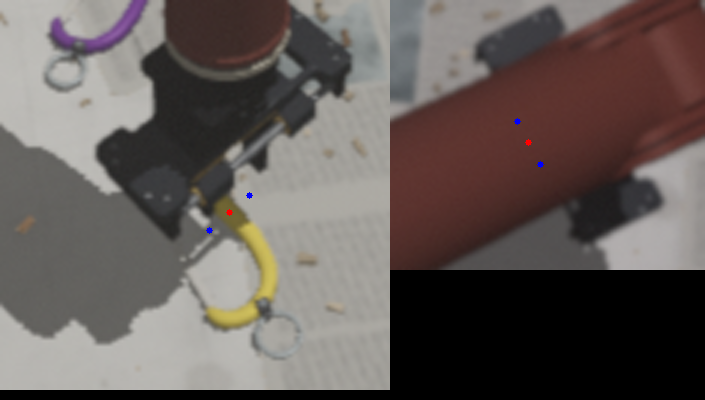

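The projected grip point, at (229,212) in the left half, sits on the bow. The finger points at (209,230) and (249,195) straddle it and clear the blade, so I'll descend and grip.

Request:
servo_tool:
  moves:
    - [0.48, [-0.04, -0.04, -0.9], [0, 0, 0]]
    - [0.48, [0, 0, -0.6], [0, 0, 0]]
    - [0.48, [0, 0, -0.4], [0, 0, 0]]
    - [0.48, [0, 0, -0.1], [0, 0, 0]]
    - [0.48, [0, 0, 0], [0, 0, 0]]

```text
clock: 6.8
position: [513.2, -418.4, 2.6]
tcp_rot: [-180.0, -0.0, 120.2]
wrist_force: [-0.5, 0.7, 0.0]
gripper_width: 45.6
grip_force: 0.0
```

Request:
servo_tool:
  moves:
    - [0.7, [0, 0, 0], [0, 0, 0]]
    - [0.8, [0, 0, 0], [0, 0, 0]]
    - [1, [0, 0, 0], [0, 0, 0]]
    - [1, [0, 0, 0], [0, 0, 0]]
    - [1, [0, 0, 0], [0, 0, 0]]
  squeeze: 40

```text
clock: 7.3
position: [513.4, -418.4, 2.8]
tcp_rot: [180.0, 0.0, 120.2]
wrist_force: [0.2, 1.0, 2.2]
gripper_width: 16.0
grip_force: 40.0
```

Request:
servo_tool:
  moves:
    - [1, [0, 0, 0.4], [0, 0, 0]]
    - [1, [0, 0, 0.8], [0, 0, 0]]
    - [1, [0, 0, 1], [0, 0, 0]]
    - [1, [0, 0, 1], [0, 0, 0]]
    - [1, [0, 0, 1], [0, 0, 0]]
    - [1, [0, 0, 1], [0, 0, 0]]
    - [1, [0, 0, 1], [0, 0, 0]]
    - [1, [0, 0, 1], [0, 0, 0]]
    - [1, [0, 0, 1], [0, 0, 0]]
    - [1, [0, 0, 1], [0, 0, 0]]
    - [1, [0, 0.5, 1], [0, 0, 0.5]]
    - [1, [0, 1, 0.4], [0, 0, 1]]
    - [1, [-0.2, 1, 0], [0, 0, 1]]
    - [1, [-0.2, 1, 0], [0, 0, 1]]
    - [1, [-0.2, 1, 0], [0, 0, 1]]
    - [1, [-0.2, 1, 0], [0, 0, 1]]
    - [1, [-0.2, 1, 0], [0, 0, 1]]
    - [1, [-0.2, 1, 0], [0, 0, 1]]
    - [1, [-0.2, 1, 0], [0, 0, 1]]
    - [1, [-0.2, 1, 0], [0, 0, 1]]

```text
clock: 9.3
position: [472.5, -180.9, 268.5]
tcp_rot: [179.9, 0.0, 158.2]
wrist_force: [0.2, 0.3, 0.2]
gripper_width: 15.8
grip_force: 40.0
```

Request:
servo_tool:
  moves:
    - [1, [-0.2, 1, 0], [0, 0, 1]]
    - [1, [-0.2, 1, 0], [0, 0, 1]]
    - [1, [-0.2, 1, 0], [0, 0, 1]]
    - [1, [-0.2, 1, 0], [0, 0, 1]]
    - [1, [-0.2, 1, 0], [0, 0, 1]]
    - [1, [-0.3, 1, 0], [0, 0, 0.1]]
    - [1, [-0.3, 1, 0], [0, 0, 0]]
    - [1, [-0.2, 1, 0], [0, 0, 0]]
    - [1, [0, 0, 0], [0, 0, 0]]
    - [1, [0, 0, 0], [0, 0, 0]]

```text
clock: 10.3
position: [428.3, 18.3, 268.3]
tcp_rot: [180.0, 0.0, 178.5]
wrist_force: [0.9, -0.2, -0.5]
gripper_width: 16.0
grip_force: 40.0
```

```bash
python3 - <<'E'
from h import *
s=env.read_state();print(s["position"],s["tcp_rot"],s["joint_positions"].round(),s["wrist_force"],s["gripper_width"])
o=[]
for c,(x0,y0,w,h) in (("side",(230,160,130,130)),("top",(250,190,100,90))):
    im=env.get_image(c);np.savez(c+"1.npz",**im)
    A=cv2.resize(im["pixels"][y0:y0+h,x0:x0+w],None,fx=4 if c=="side" else 2.8,fy=4 if c=="side" else 2.8,interpolation=cv2.INTER_CUBIC)
    o.append(np.pad(A,((0,520-A.shape[0]),(0,0),(0,0))))
    print(c,[(r["at"],r["conf"]) for r in env.find_in("cutter_eye",c)])
cv2.imwrite("pics/look3.png",np.hstack(o))
E
```

```text
[428.33267239  18.25892771 268.27610368] [1.79967881e+02 4.26607660e-02 1.78530716e+02] [-53. -14.  38. 110.   9.  81.  71.] [ 0.9156521  -0.17722055 -0.50599264] 16.017489727156228
side [([422.0, -11.2, 271.9], 0.76), ([472.1, -194.3, 14.6], 0.75)]
top [([494.6, -28.3, 278.1], 0.77), ([471.8, -177.0, 13.1], 0.77)]
```

View pics/look3.png

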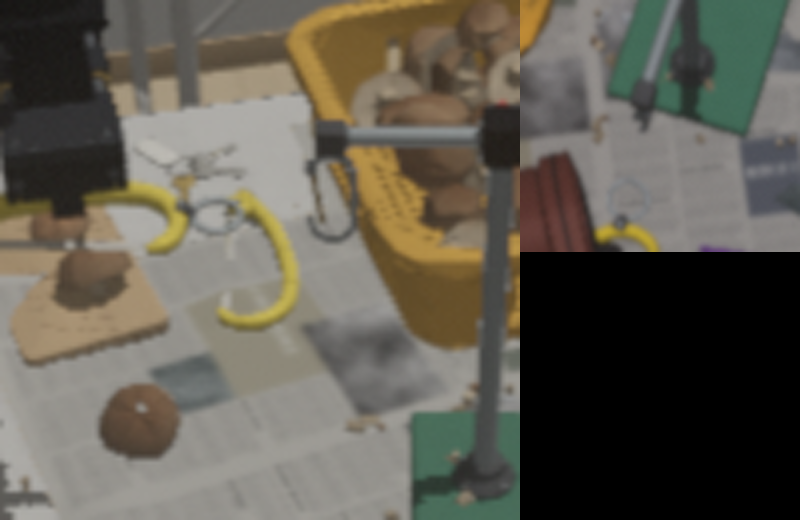

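In the picture the ring is level ahead of the gripper, at side crop (215,215) and top crop (629,198). The hook's bowl bottom is at side crop (333,237). I'll turn these into positions.

```bash
python3 - <<'E'
from h import *
t=dict(np.load("top1.npz"));s=dict(np.load("side1.npz"))
def ray(im,u,v):
    f=240/np.tan(np.radians(im["fovy"])/2);T=np.linalg.inv(im["camera_from_world"])
    return T[:3,3],T[:3,:3]@np.array([(u-im["cx"])/f,(v-im["cy"])/f,1])
def onz(im,u,v,z):
    c,d=ray(im,u,v);return c+d*(z-c[2])/d[2]
S=lambda x,y:(230+x/4-.4,160+y/4-.4)
T=lambda x,y:(250+x/2.8-.4,190+y/2.8-.4)
print("eye side z274",onz(s,*S(215,215),274).round(1),"top",onz(t,*T(109,198),274).round(1))
(c1,d1),(c2,d2)=ray(s,*S(215,215)),ray(t,*T(109,198))
k=np.linalg.lstsq(np.c_[d1,-d2],c2-c1,rcond=None)[0];print("tri",(c1+k[0]*d1).round(1),(c2+k[1]*d2).round(1))
print("far rim side",onz(s,*S(243,213),274).round(1),"top",onz(t,*T(112,179),274).round(1))
# hook in stand plane through the arm: intersect side ray with vertical plane y_s=3..4
a=np.radians(-14);xs=np.array([np.cos(a),np.sin(a),0]);ys=np.array([-xs[1],xs[0],0]);o=np.array([704,-66,0])
for n,x,y in (("bottom",333,238),("gate",317,190),("back",353,195),("tip",314,215),("hinge",318,168)):
    c,d=ray(s,*S(x,y));l=((o-c)@ys+3.5)/(d@ys);p=c+l*d;print(n,((p-o)@xs).round(1),p.round(1))
W=cloud(t);hs=W[(W[...,2]>245)&(W[...,2]<268)&(abs(W[...,0]-600)<35)&(abs(W[...,1]+35)<40)]
print(np.c_[(hs-o)@xs,(hs-o)@ys,hs[:,2]].round()[:20].tolist())
E
```

```text
eye side z274 [519.8 -26.8 274. ] top [521.8 -24.  274. ]
tri [520.2 -23.8 271.7] [522.2 -23.9 272. ]
far rim side [538.  -29.1 274. ] top [537.7 -25.3 274. ]
bottom -111.7 [596.4 -35.6 247. ]
gate -121.6 [586.8 -33.2 287. ]
back -98.2 [609.5 -38.8 283. ]
tip -124.0 [584.5 -32.6 266.4]
hinge -120.7 [587.8 -33.4 304.7]
[[-97.0, 3.0, 263.0], [-99.0, 3.0, 261.0], [-103.0, 4.0, 254.0], [-105.0, 4.0, 252.0], [-107.0, 6.0, 251.0], [-111.0, 7.0, 252.0], [-109.0, 5.0, 249.0], [-111.0, 5.0, 247.0], [-114.0, 4.0, 249.0], [-121.0, 5.0, 268.0], [-117.0, 5.0, 248.0], [-123.0, 7.0, 262.0], [-121.0, 6.0, 257.0], [-120.0, 4.0, 253.0], [-126.0, 6.0, 267.0], [-124.0, 5.0, 260.0], [-122.0, 3.0, 253.0], [-129.0, 8.0, 266.0], [-128.0, 6.0, 264.0], [-127.0, 3.0, 265.0]]
```

Request:
servo_tool:
  moves:
    - [1, [0.3, 0.02, 0.04], [0, 0, 0]]
    - [1, [0.4, 0, 0], [0, 0, 0]]
    - [1, [0.3, 0, 0], [0, 0, 0]]
    - [1, [0.24, 0, 0], [0, 0, 0]]
    - [1, [0, 0, 0], [0, 0, 0]]
    - [1, [0, 0, 0], [0, 0, 0]]
    - [1, [0, 0, 0], [0, 0, 0]]

```text
clock: 11.2
position: [459.0, 19.6, 268.4]
tcp_rot: [-180.0, -0.0, 178.6]
wrist_force: [-0.4, 0.4, -1.5]
gripper_width: 15.9
grip_force: 40.0
```

```bash
cat > f.py <<'E'
from h import *
F=[]
for i in range(3):
    im=env.get_image("side"); F.append(env.read_state()["wrist_force"])
s=env.read_state();F=np.array(F);a=np.radians(-14);xs=np.array([np.cos(a),np.sin(a),0])
print(s["position"].round(1),s["tcp_rot"].round(1),"F",F.mean(0).round(2),"Fx",(F@xs).round(2),s["gripper_width"],s["joint_positions"].round(),s["clock"])
E
python3 f.py
```

```text
[459.1  19.7 268.6] [180.    0.  178.6] F [-0.25  0.1  -1.14] Fx [-0.84  0.54 -0.5 ] 15.79842868117703 [-53.  -9.  41. 107.   6.  80.  75.] 11.35
```

Request:
servo_tool:
  moves:
    - [1, [0.15, -0.04, 0.03], [0, 0, 0]]
    - [1, [0.16, -0.04, 0], [0, 0, 0]]
    - [1, [0.12, -0.03, 0], [0, 0, 0]]
    - [1, [0.12, -0.03, 0], [0, 0, 0]]
    - [1, [0, 0, 0], [0, 0, 0]]

```text
clock: 11.85
position: [473.4, 16.0, 269.2]
tcp_rot: [-180.0, -0.0, 178.5]
wrist_force: [-0.4, 0.4, -1.3]
gripper_width: 16.0
grip_force: 40.0
```

```bash
python3 f.py
```

```text
[472.9  16.2 269.2] [-180.    -0.   178.6] F [ 0.11  0.08 -1.14] Fx [ 0.26  0.33 -0.32] 16.35277578308587 [-53.  -7.  43. 105.   5.  80.  77.] 12.0
```

Request:
servo_tool:
  moves:
    - [1, [0.08, -0.02, 0], [0, 0, 0]]
    - [1, [0.08, -0.02, 0], [0, 0, 0]]
    - [1, [0, 0, 0], [0, 0, 0]]

```text
clock: 12.3
position: [476.9, 15.2, 269.2]
tcp_rot: [180.0, -0.0, 178.6]
wrist_force: [-1.4, 1.0, -1.1]
gripper_width: 16.0
grip_force: 40.0
```

```bash
python3 f.py
```

```text
[476.8  15.2 269.2] [-180.    -0.   178.6] F [-2.25  0.51 -0.59] Fx [-1.98 -2.55 -2.38] 16.12401345330953 [-53.  -6.  43. 105.   4.  80.  78.] 12.45
```

Request:
servo_tool:
  moves:
    - [1, [0.04, -0.01, 0], [0, 0, 0]]
    - [1, [0.04, -0.01, 0], [0, 0, 0]]
    - [1, [0.04, -0.01, 0], [0, 0, 0]]
    - [1, [0, 0, 0], [0, 0, 0]]

```text
clock: 12.85
position: [480.0, 14.4, 269.3]
tcp_rot: [-180.0, -0.0, 178.6]
wrist_force: [-2.5, 0.6, -0.1]
gripper_width: 15.6
grip_force: 40.0
```

```bash
python3 f.py
```

```text
[480.   14.4 269.3] [-180.    -0.   178.6] F [-2.3   1.34 -1.1 ] Fx [-2.19 -2.47 -3.  ] 15.937158037987876 [-53.  -6.  44. 104.   4.  80.  78.] 13.0
```

Request:
servo_tool:
  moves:
    - [1, [0.04, -0.01, 0], [0, 0, 0]]
    - [1, [0.04, -0.01, 0], [0, 0, 0]]
    - [1, [0, 0, 0], [0, 0, 0]]

```text
clock: 13.3
position: [482.1, 13.9, 269.3]
tcp_rot: [-180.0, -0.0, 178.6]
wrist_force: [-2.8, 1.3, -0.8]
gripper_width: 16.0
grip_force: 40.0
```

```bash
python3 f.py
```

```text
[482.   13.9 269.3] [-180.    -0.   178.6] F [-1.66  1.27 -0.4 ] Fx [-1.6  -1.45 -2.7 ] 15.752833730001514 [-53.  -5.  44. 104.   4.  80.  79.] 13.45
```

Request:
servo_tool:
  moves:
    - [1, [0.03, -0.01, 0], [0, 0, 0]]
    - [1, [0, 0, 0], [0, 0, 0]]
    - [1, [0, 0, 0], [0, 0, 0]]

```text
clock: 13.75
position: [482.8, 13.7, 269.3]
tcp_rot: [-180.0, 0.0, 178.6]
wrist_force: [-2.5, 0.8, -0.9]
gripper_width: 15.8
grip_force: 40.0
```

```bash
sed -i 's/range(3)/range(6)/' f.py; cat >> f.py <<'E'
A=cv2.resize(im["pixels"][190:235,265:345],None,fx=9,fy=9,interpolation=cv2.INTER_CUBIC)
cv2.imwrite("pics/gate%d.png"%(s["clock"]*100),A);print("gate%d"%(s["clock"]*100))
E
python3 f.py; mv pics/gate1*.png pics/g1.png
```

```text
[482.7  13.7 269.3] [-180.    -0.   178.6] F [-2.76  1.72 -0.16] Fx [-3.41 -2.81 -2.82 -3.12 -3.22 -3.19] 15.937229574049093 [-53.  -5.  44. 104.   4.  80.  79.] 14.05
gate1405
```

View pics/g1.png

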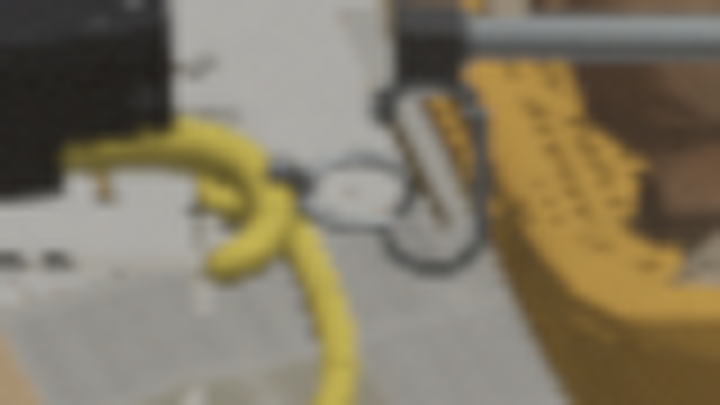

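The gate leans inward, from (395,100) to (442,222), and the rim presses it at about (415,190) with roughly 3.1 N. That should put the rim past the tip, so I'll lower and watch Fz.

Request:
servo_tool:
  moves:
    - [1, [0.02, -0.01, -0.08], [0, 0, 0]]
    - [1, [0, 0, -0.1], [0, 0, 0]]
    - [1, [0, 0, -0.1], [0, 0, 0]]
    - [1, [0, 0, 0], [0, 0, 0]]

```text
clock: 14.45
position: [483.1, 13.3, 261.9]
tcp_rot: [-180.0, -0.0, 178.6]
wrist_force: [-0.9, 1.0, -0.9]
gripper_width: 15.9
grip_force: 40.0
```

```bash
python3 f.py
```

```text
[483.3  13.3 262.4] [-180.     0.   178.6] F [-2.09  0.54 -0.81] Fx [-2.31 -1.27 -2.37 -2.78 -2.33 -1.88] 15.750609923176082 [-53.  -5.  44. 105.   3.  79.  79.] 14.75
gate1475
```

Request:
servo_tool:
  moves:
    - [1, [0, 0, -0.1], [0, 0, 0]]
    - [1, [0, 0, -0.1], [0, 0, 0]]
    - [1, [0, 0, -0.1], [0, 0, 0]]
    - [1, [0, 0, 0], [0, 0, 0]]

```text
clock: 15.15
position: [483.3, 13.2, 254.4]
tcp_rot: [-180.0, 0.0, 178.6]
wrist_force: [0.2, -0.9, -1.1]
gripper_width: 15.6
grip_force: 40.0
```

```bash
python3 f.py; mv pics/gate15*.png pics/g2.png
```

```text
[483.4  13.3 254.9] [-180.     0.   178.6] F [-0.16  0.25 -1.31] Fx [-0.28  0.18  0.03 -0.41  0.37 -1.19] 16.065053465102842 [-53.  -5.  44. 105.   3.  78.  79.] 15.45
gate1545
```

View pics/g2.png

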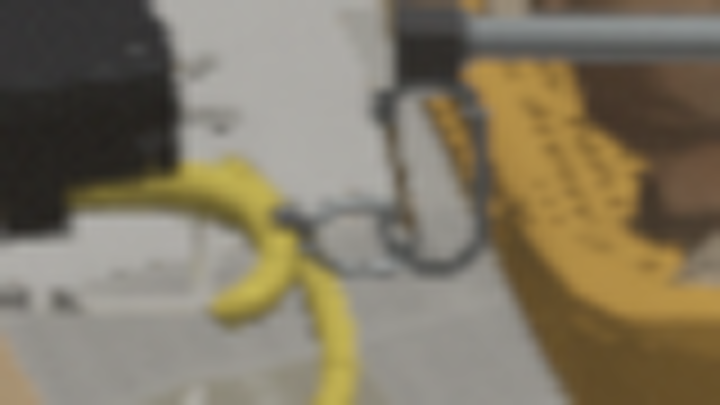

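The gate is nearly shut again at (405,225), with the ring threaded round the tip and the force gone. I'll lower further, towards the bowl's middle.

Request:
servo_tool:
  moves:
    - [1, [0, 0, -0.1], [0, 0, 0]]
    - [1, [0.06, -0.015, -0.08], [0, 0, 0]]
    - [1, [0.08, -0.02, -0.04], [0, 0, 0]]
    - [1, [0.06, -0.015, -0.04], [0, 0, 0]]
    - [1, [0, 0, 0], [0, 0, 0]]

```text
clock: 15.95
position: [488.4, 12.1, 248.2]
tcp_rot: [-180.0, -0.0, 178.6]
wrist_force: [0.7, 0.4, -0.5]
gripper_width: 15.7
grip_force: 40.0
```

```bash
python3 f.py
```

```text
[488.2  12.2 248.4] [180.    0.  178.6] F [ 0.24  0.   -0.95] Fx [ 0.79  0.49 -0.58 -0.31  0.37  0.61] 15.845813814589011 [-52.  -3.  45. 105.   2.  77.  80.] 16.25
gate1625
```

Contact force is zero and the rim sits just above the bowl's floor. Before letting go I'll tilt the cutter to hang, rotating about the rim.

```bash
python3 - <<'E'
import numpy as np
a,b=-117,-5.7
f=lambda t:(a*np.cos(t)-b*np.sin(t),a*np.sin(t)+b*np.cos(t))
for k in range(22):
    p,q=f(np.radians(4*k)),f(np.radians(4*k+4));dx,dz=q[0]-p[0],q[1]-p[1]
    print([1,[round(dx*.970/25,3),round(-dx*.242/25,3),round(dz/25,3)],[-.242,-.970,0]],end=", \n" if k%3==2 else ", ")
E
```

```text
[1, [np.float64(0.026), np.float64(-0.007), np.float64(-0.326)], [-0.242, -0.97, 0]], [1, [np.float64(0.048), np.float64(-0.012), np.float64(-0.323)], [-0.242, -0.97, 0]], [1, [np.float64(0.07), np.float64(-0.018), np.float64(-0.319)], [-0.242, -0.97, 0]], 
[1, [np.float64(0.092), np.float64(-0.023), np.float64(-0.313)], [-0.242, -0.97, 0]], [1, [np.float64(0.113), np.float64(-0.028), np.float64(-0.306)], [-0.242, -0.97, 0]], [1, [np.float64(0.133), np.float64(-0.033), np.float64(-0.297)], [-0.242, -0.97, 0]], 
[1, [np.float64(0.153), np.float64(-0.038), np.float64(-0.287)], [-0.242, -0.97, 0]], [1, [np.float64(0.172), np.float64(-0.043), np.float64(-0.275)], [-0.242, -0.97, 0]], [1, [np.float64(0.19), np.float64(-0.047), np.float64(-0.262)], [-0.242, -0.97, 0]], 
[1, [np.float64(0.207), np.float64(-0.052), np.float64(-0.248)], [-0.242, -0.97, 0]], [1, [np.float64(0.223), np.float64(-0.056), np.float64(-0.232)], [-0.242, -0.97, 0]], [1, [np.float64(0.239), np.float64(-0.06), np.float64(-0.215)], [-0.242, -0.97, 0]], 
[1, [np.float64(0.253), np.float64(-0.063), np.float64(-0.198)], [-0.242, -0.97, 0]], [1, [np.float64(0.265), np.float64(-0.066), np.float64(-0.179)], [-0.242, -0.97, 0]], [1, [np.float64(0.277), np.float64(-0.069), np.float64(-0.16)], [-0.242, -0.97, 0]], 
[1, [np.float64(0.287), np.float64(-0.072), np.float64(-0.139)], [-0.242, -0.97, 0]], [1, [np.float64(0.296), np.float64(-0.074), np.float64(-0.118)], [-0.242, -0.97, 0]], [1, [np.float64(0.303), np.float64(-0.076), np.float64(-0.097)], [-0.242, -0.97, 0]], 
[1, [np.float64(0.309), np.float64(-0.077), np.float64(-0.075)], [-0.242, -0.97, 0]], [1, [np.float64(0.313), np.float64(-0.078), np.float64(-0.052)], [-0.242, -0.97, 0]], [1, [np.float64(0.316), np.float64(-0.079), np.float64(-0.03)], [-0.242, -0.97, 0]], 
[1, [np.float64(0.317), np.float64(-0.079), np.float64(-0.007)], [-0.242, -0.97, 0]],
```

Request:
servo_tool:
  moves:
    - [1, [0.026, -0.007, -0.326], [-0.242, -0.97, 0]]
    - [1, [0.048, -0.012, -0.323], [-0.242, -0.97, 0]]
    - [1, [0.07, -0.018, -0.319], [-0.242, -0.97, 0]]
    - [1, [0, 0, 0], [0, 0, 0]]
    - [1, [0, 0, 0], [0, 0, 0]]

```text
clock: 16.75
position: [491.7, 11.3, 224.5]
tcp_rot: [-177.4, 11.6, 178.9]
wrist_force: [0.6, -0.7, -0.7]
gripper_width: 15.7
grip_force: 40.0
```

```bash
cat >> f.py <<'E'
from scipy.spatial.transform import Rotation as R
R0=R.from_euler("xyz",[180,0,178.6],degrees=True);D=R.from_euler("xyz",s["tcp_rot"],degrees=True)*R0.inv()
ys=np.array([-xs[1],xs[0],0]);off=117*xs-18*ys+np.array([0,0,5.7]);rim=s["position"]+D.apply(off)
d=rim-np.array([597.3,-35.3,260]);print("tilt",D.as_rotvec(degrees=True).round(1),"rim in bowl",(d@xs).round(1),(d@ys).round(1),d[2].round(1))
E
python3 f.py
```

```text
[492.3  11.1 224.3] [-177.3   11.7  178.8] F [ 0.12 -0.06 -1.14] Fx [ 1.29 -0.33  0.12 -0.56  0.01  0.3 ] 15.91460388070022 [-53. -13.  37. 116.  15.  65.  68.] 17.05
gate1705
tilt [ -2.9 -11.6  -0.1] rim in bowl 0.1 1.4 -5.8
```

Request:
servo_tool:
  moves:
    - [1, [0.092, -0.023, -0.313], [-0.242, -0.97, 0]]
    - [1, [0.113, -0.028, -0.306], [-0.242, -0.97, 0]]
    - [1, [0, 0, 0], [0, 0, 0]]
    - [1, [0, 0, 0], [0, 0, 0]]

```text
clock: 17.45
position: [496.9, 9.8, 208.9]
tcp_rot: [-175.5, 19.4, 179.3]
wrist_force: [0.3, 0.1, -1.0]
gripper_width: 16.3
grip_force: 40.0
```

```bash
python3 f.py
```

```text
[497.4   9.9 208.9] [-175.5   19.5  179.3] F [-0.03  0.17 -0.84] Fx [ 0.6   0.21  0.47 -1.63 -0.09  0.05] 16.183614413340724 [-51. -18.  32. 123.  24.  57.  59.] 17.75
gate1775
tilt [ -4.8 -19.4  -0.1] rim in bowl 0.1 1.5 -5.7
```

Request:
servo_tool:
  moves:
    - [1, [0.133, -0.033, -0.297], [-0.242, -0.97, 0]]
    - [1, [0, 0, 0], [0, 0, 0]]
    - [1, [0, 0, 0], [0, 0, 0]]

```text
clock: 18.05
position: [500.0, 9.0, 201.3]
tcp_rot: [-174.5, 23.3, 179.7]
wrist_force: [-0.4, -0.6, -0.3]
gripper_width: 16.1
grip_force: 40.0
```

```bash
python3 f.py
```

```text
[500.5   9.1 201.5] [-174.5   23.4  179.7] F [-0.05  0.14 -1.02] Fx [-0.19  0.09 -0.97  0.66 -0.42  0.32] 15.96792424837918 [-49. -19.  28. 126.  28.  53.  55.] 18.35
gate1835
tilt [ -5.8 -23.3  -0. ] rim in bowl -0.1 1.6 -5.8
```

Request:
servo_tool:
  moves:
    - [1, [0.153, -0.038, -0.287], [-0.242, -0.97, 0]]
    - [1, [0, 0, 0], [0, 0, 0]]
    - [1, [0.172, -0.043, -0.275], [-0.242, -0.97, 0]]
    - [1, [0, 0, 0], [0, 0, 0]]
    - [1, [0, 0, 0], [0, 0, 0]]

```text
clock: 18.85
position: [508.2, 6.7, 187.3]
tcp_rot: [-172.3, 31.0, -179.3]
wrist_force: [0.3, -0.6, -1.0]
gripper_width: 16.0
grip_force: 40.0
```

```bash
python3 f.py
```

```text
[508.7   7.2 187.5] [-172.3   31.1 -179.3] F [-0.06  0.11 -0.61] Fx [-0.22  0.08 -0.59 -0.12 -0.19  0.53] 15.928198892592754 [-44. -20.  22. 132.  37.  45.  45.] 19.15
gate1914
tilt [ -7.7 -31.   -0. ] rim in bowl -0.1 1.7 -5.7
```

j4 and j2 are near their limits. Swinging the hand -32° about the vertical through the rim gets it away from the base, and then the tilt can go on.

```bash
cat > plan.py <<'E'
import numpy as np
from scipy.spatial.transform import Rotation as R
a=np.radians(-14);xs=np.array([np.cos(a),np.sin(a),0]);ys=np.array([-xs[1],xs[0],0]);z=np.array([0,0,1.])
off0=117*xs-18*ys+5.7*z
def rows(D,axis,n,step,pivot):
    for k in range(n):
        E=R.from_rotvec(np.radians(step)*axis)*D
        d=-(E.apply(pivot)-D.apply(pivot))/25
        print([1,d.round(3).tolist(),(axis*step/4).round(3).tolist()],end=", ");D=E
    print("\n");return D
D=R.from_rotvec(np.radians(31.2)*-ys)
D=rows(D,-z,8,4,off0)
yn=R.from_rotvec(np.radians(-32)*z).apply(ys)
D=rows(D,-yn,14,4,off0)
xn=D.apply(-z)  # tool axis
D=rows(D,-np.array([xn[0],xn[1],xn[2]]),3,3.4,101*xs-18*ys+5.7*z)
E
python3 plan.py
```

```text
[1, [0.123, 0.247, -0.0], [-0.0, -0.0, -1.0]], [1, [0.14, 0.238, 0.0], [-0.0, -0.0, -1.0]], [1, [0.156, 0.227, -0.0], [-0.0, -0.0, -1.0]], [1, [0.172, 0.216, -0.0], [-0.0, -0.0, -1.0]], [1, [0.186, 0.203, -0.0], [-0.0, -0.0, -1.0]], [1, [0.2, 0.19, -0.0], [-0.0, -0.0, -1.0]], [1, [0.213, 0.175, -0.0], [-0.0, -0.0, -1.0]], [1, [0.225, 0.16, 0.0], [-0.0, -0.0, -1.0]], 

[1, [0.134, -0.138, -0.265], [-0.719, -0.695, -0.0]], [1, [0.146, -0.151, -0.251], [-0.719, -0.695, -0.0]], [1, [0.158, -0.163, -0.235], [-0.719, -0.695, -0.0]], [1, [0.169, -0.175, -0.219], [-0.719, -0.695, -0.0]], [1, [0.179, -0.185, -0.201], [-0.719, -0.695, -0.0]], [1, [0.188, -0.195, -0.183], [-0.719, -0.695, -0.0]], [1, [0.197, -0.204, -0.164], [-0.719, -0.695, -0.0]], [1, [0.204, -0.211, -0.143], [-0.719, -0.695, -0.0]], [1, [0.211, -0.218, -0.123], [-0.719, -0.695, -0.0]], [1, [0.216, -0.224, -0.101], [-0.719, -0.695, -0.0]], [1, [0.22, -0.228, -0.079], [-0.719, -0.695, -0.0]], [1, [0.224, -0.232, -0.057], [-0.719, -0.695, -0.0]], [1, [0.226, -0.234, -0.034], [-0.719, -0.695, -0.0]], [1, [0.227, -0.235, -0.011], [-0.719, -0.695, -0.0]], 

[1, [-0.174, -0.166, -0.036], [-0.59, 0.611, 0.042]], [1, [-0.175, -0.168, -0.021], [-0.59, 0.611, 0.042]], [1, [-0.175, -0.169, -0.007], [-0.59, 0.611, 0.042]],
```

Request:
servo_tool:
  moves:
    - [1, [0.123, 0.247, 0], [0, 0, -1]]
    - [1, [0.14, 0.238, 0], [0, 0, -1]]
    - [1, [0.156, 0.227, 0], [0, 0, -1]]
    - [1, [0.172, 0.216, 0], [0, 0, -1]]
    - [1, [0, 0, 0], [0, 0, 0]]
    - [1, [0, 0, 0], [0, 0, 0]]

```text
clock: 19.75
position: [523.1, 30.2, 186.9]
tcp_rot: [-172.2, 31.1, 164.9]
wrist_force: [-0.4, -0.1, -0.9]
gripper_width: 15.5
grip_force: 40.0
```

```bash
python3 f.py
```

```text
[523.   29.8 187.3] [-172.3   31.1  164.7] F [-0.   -0.19 -0.58] Fx [ 0.03  0.03  0.51  0.27 -0.05 -0.54] 15.599822862366066 [-43. -11.  14. 126.  38.  52.  23.] 20.05
gate2005
tilt [-12.  -29.8 -15.6] rim in bowl -0.3 1.3 -5.9
```

Joint margins improve a lot; continuing.

Request:
servo_tool:
  moves:
    - [1, [0.186, 0.203, 0], [0, 0, -1]]
    - [1, [0.2, 0.19, 0], [0, 0, -1]]
    - [1, [0.213, 0.175, 0], [0, 0, -1]]
    - [1, [0.225, 0.16, 0], [0, 0, -1]]
    - [1, [0, 0, 0], [0, 0, 0]]
    - [1, [0.134, -0.138, -0.265], [-0.719, -0.695, 0]]
    - [1, [0.146, -0.151, -0.251], [-0.719, -0.695, 0]]
    - [1, [0.158, -0.163, -0.235], [-0.719, -0.695, 0]]
    - [1, [0.169, -0.175, -0.219], [-0.719, -0.695, 0]]
    - [1, [0, 0, 0], [0, 0, 0]]
    - [1, [0, 0, 0], [0, 0, 0]]

```text
clock: 21.15
position: [558.6, 32.6, 162.9]
tcp_rot: [-166.4, 46.4, 152.5]
wrist_force: [-0.2, -0.2, -0.7]
gripper_width: 15.6
grip_force: 40.0
```

```bash
python3 f.py
```

```text
[559.2  32.8 163.4] [-166.5   46.5  152.3] F [ 0.1   0.29 -0.82] Fx [ 0.12 -0.03 -0.34  0.52 -0.37  0.24] 15.74518965322222 [-47.   5.   9. 125.  57.  60. -16.] 21.45
gate2145
tilt [-24.2 -42.1 -30.2] rim in bowl -0.3 2.1 -5.9
```

Request:
servo_tool:
  moves:
    - [1, [0.179, -0.185, -0.201], [-0.719, -0.695, 0]]
    - [1, [0.188, -0.195, -0.183], [-0.719, -0.695, 0]]
    - [1, [0.197, -0.204, -0.164], [-0.719, -0.695, 0]]
    - [1, [0.204, -0.211, -0.143], [-0.719, -0.695, 0]]
    - [1, [0.211, -0.218, -0.123], [-0.719, -0.695, 0]]
    - [1, [0, 0, 0], [0, 0, 0]]
    - [1, [0, 0, 0], [0, 0, 0]]

```text
clock: 22.15
position: [583.5, 7.6, 142.5]
tcp_rot: [-151.7, 64.7, 164.7]
wrist_force: [0.4, 0.6, 0.0]
gripper_width: 16.0
grip_force: 40.0
```

```bash
python3 f.py
```

```text
[583.5   7.7 142.9] [-152.    64.8  164.5] F [-0.15  0.41 -0.59] Fx [-0.27 -0.29 -0.12  0.01 -0.46 -0.31] 16.2674532087791 [-51.  19.  10. 129.  77.  68. -43.] 22.45
gate2245
tilt [-34.3 -59.6 -28.2] rim in bowl -0.6 2.4 -6.5
```

Request:
servo_tool:
  moves:
    - [1, [0.216, -0.224, -0.101], [-0.719, -0.695, 0]]
    - [1, [0.22, -0.228, -0.079], [-0.719, -0.695, 0]]
    - [1, [0.224, -0.232, -0.057], [-0.719, -0.695, 0]]
    - [1, [0, 0, 0], [0, 0, 0]]
    - [1, [0.226, -0.234, -0.034], [-0.719, -0.695, 0]]
    - [1, [0.227, -0.235, -0.011], [-0.719, -0.695, 0]]
    - [1, [0, 0, 0], [0, 0, 0]]
    - [1, [0, 0, 0], [0, 0, 0]]

```text
clock: 23.25
position: [611.2, -21.2, 135.6]
tcp_rot: [-99.8, 77.3, -145.6]
wrist_force: [0.1, -0.1, 0.4]
gripper_width: 15.9
grip_force: 40.0
```

```bash
python3 f.py; mv pics/gate23*.png pics/g3.png
```

```text
[611.3 -20.9 135.8] [ -99.6   77.4 -145.4] F [0.08 0.38 0.07] Fx [ 0.55 -0.26 -0.58  0.04  0.6  -0.46] 16.166907745136157 [-53.  39.  13. 128.  89.  80. -63.] 23.55
gate2355
tilt [-44.3 -77.  -25.5] rim in bowl -0.8 2.6 -7.1
```

View pics/g3.png

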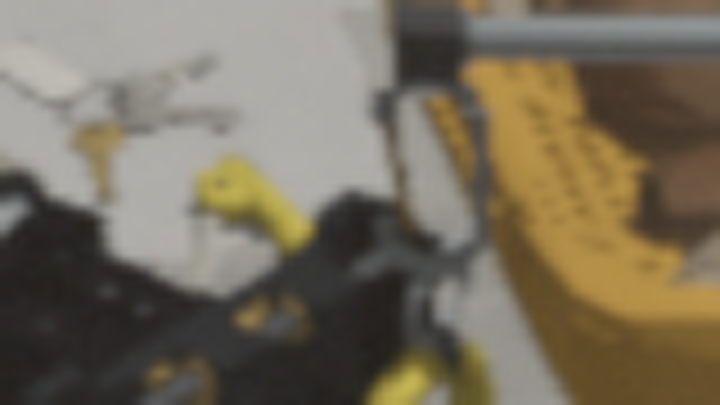

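The eye hangs upright on the hook at about (430,300) and the gate is shut, at (390-410,100-230). Next I'll roll by 10° so the centre of mass is under the eye, and seat the rim.

Request:
servo_tool:
  moves:
    - [1, [-0.174, -0.166, -0.036], [-0.59, 0.611, 0.042]]
    - [1, [-0.175, -0.168, -0.021], [-0.59, 0.611, 0.042]]
    - [1, [-0.175, -0.169, -0.007], [-0.59, 0.611, 0.042]]
    - [1, [0, 0, -0.03], [0, 0, 0]]
    - [1, [0, 0, -0.02], [0, 0, 0]]
    - [1, [0, 0, 0], [0, 0, 0]]
    - [1, [0, 0, 0], [0, 0, 0]]

```text
clock: 24.25
position: [598.5, -34.0, 133.9]
tcp_rot: [-95.0, 67.4, -140.5]
wrist_force: [-0.4, -1.1, 6.6]
gripper_width: 15.9
grip_force: 40.0
```

```bash
python3 f.py; python3 - <<'E'
from h import *
from scipy.spatial.transform import Rotation as R
print(R.from_euler("xyz",env.read_state()["tcp_rot"],degrees=True).as_matrix().round(3))
E
```

```text
[598.5 -34.  133.9] [ -95.    67.4 -140.5] F [-0.58 -0.8   6.31] Fx [-0.74 -0.49  0.18  0.95 -1.1  -1.  ] 15.647698282608387 [-53.  38.  14. 130.  89.  80. -55.] 24.55
gate2455
tilt [-50.7 -72.6 -17.4] rim in bowl 0.7 4.6 -7.6
[[-0.297  0.654  0.696]
 [-0.245  0.652 -0.718]
 [-0.923 -0.383 -0.033]]
```

Request:
servo_tool:
  moves:
    - [1, [0, 0, 0.04], [0, 0, 0]]
    - [1, [0, 0, 0], [0, 0, 0]]
    - [1, [0, 0, 0], [0, 0, 0]]

```text
clock: 24.85
position: [598.3, -33.9, 134.0]
tcp_rot: [-95.2, 67.2, -140.6]
wrist_force: [-0.1, -1.6, 4.4]
gripper_width: 16.3
grip_force: 40.0
```

```bash
python3 f.py
```

```text
[598.2 -34.  133.9] [ -95.1   67.2 -140.6] F [-0.99 -0.84  5.54] Fx [-0.73 -0.21 -0.39 -1.2  -0.55 -1.48] 16.08462145445998 [-54.  38.  14. 130.  89.  79. -55.] 25.15
gate2515
tilt [-50.7 -72.5 -17.3] rim in bowl 0.7 4.8 -7.6
```

Request:
servo_tool:
  moves:
    - [1, [0, 0, 0.06], [0, 0, 0]]
    - [1, [0, 0, 0.04], [0, 0, 0]]
    - [1, [0, 0, 0], [0, 0, 0]]

```text
clock: 25.45
position: [598.2, -33.5, 135.7]
tcp_rot: [-95.4, 67.2, -140.8]
wrist_force: [0.0, -1.3, -0.6]
gripper_width: 15.6
grip_force: 40.0
```

```bash
python3 f.py
```

```text
[598.2 -33.8 136. ] [ -95.3   67.2 -140.7] F [ 0.28 -0.34 -0.82] Fx [ 0.76 -0.36  0.05  0.8  -0.08  0.95] 16.007471369765724 [-54.  38.  14. 130.  89.  79. -55.] 25.75
gate2575
tilt [-50.7 -72.4 -17.2] rim in bowl 0.8 4.9 -5.5
```

Request:
servo_tool:
  moves:
    - [1, [0, 0, -0.03], [0, 0, 0]]
    - [0.78, [0, 0, 0], [0, 0, 0]]
    - [0.74, [0, 0, 0], [0, 0, 0]]
    - [0.68, [0, 0, 0], [0, 0, 0]]
    - [0.6, [0, 0, 0], [0, 0, 0]]
    - [0.5, [0, 0, 0], [0, 0, 0]]
    - [0.5, [0, 0, 0], [0, 0, 0]]

```text
clock: 26.45
position: [598.2, -33.9, 135.4]
tcp_rot: [-95.2, 67.2, -140.7]
wrist_force: [-0.1, -0.4, -0.2]
gripper_width: 40.5
grip_force: 0.0
```

```bash
cat > v.py <<'E'
from h import *
import sys
s=env.read_state();print(s["position"],s["wrist_force"].round(2),s["gripper_width"],s["clock"])
im=env.get_image("side");cv2.imwrite(sys.argv[1],cv2.resize(im["pixels"][180:310,250:410],None,fx=4.6,fy=4.6,interpolation=cv2.INTER_CUBIC))
E
python3 v.py pics/r1.png
```

```text
[598.19458045 -33.92012692 135.42881941] [-0.06 -0.45 -0.24] 40.48693587599877 26.45
```

View pics/r1.png

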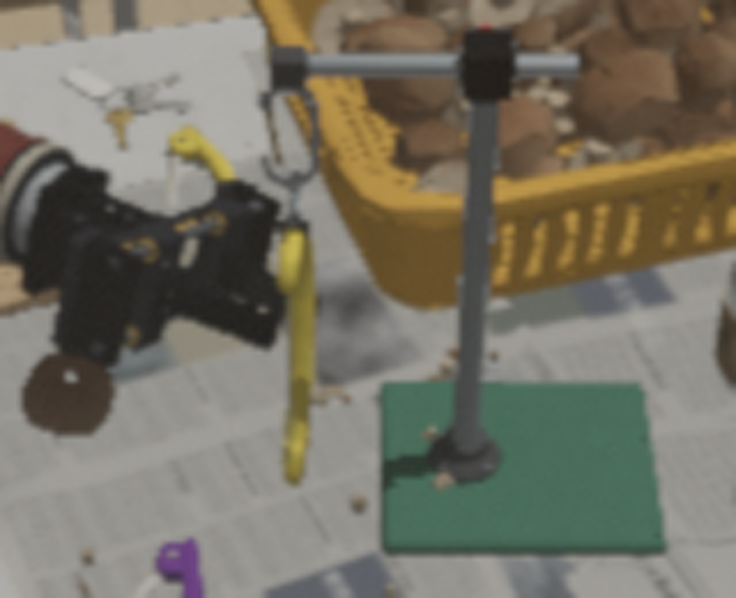

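The cutter hangs upright: its ring is in the bowl at (292,190), its body runs down to (295,480), and the fingers are open around the bow. I'll withdraw along the tool axis.

Request:
servo_tool:
  moves:
    - [0.5, [-0.14, 0.144, 0.007], [0, 0, 0]]
    - [0.5, [-0.14, 0.144, 0.007], [0, 0, 0]]
    - [0.5, [-0.21, 0.216, 0.01], [0, 0, 0]]
    - [0.5, [-0.28, 0.288, 0.014], [0, 0, 0]]
    - [0.5, [-0.35, 0.36, 0.018], [0, 0, 0]]
    - [0.5, [-0.42, 0.43, 0.02], [0, 0, 0]]
    - [0.5, [-0.42, 0.43, 0.02], [0, 0, 0]]
    - [0.5, [-0.42, 0.43, 0.02], [0, 0, 0]]
    - [0.5, [-0.3, 0.43, 0.02], [0, 0, 0]]
    - [0.5, [-0.2, 0.43, 0.02], [0, 0, 0]]
    - [0.5, [0, 0, 0], [0, 0, 0]]
    - [0.5, [0, 0, 0], [0, 0, 0]]
    - [0.5, [0, 0, 0], [0, 0, 0]]
    - [0.5, [0, 0, 0], [0, 0, 0]]
    - [0.5, [0, 0, 0], [0, 0, 0]]
    - [0.5, [0, 0, 0], [0, 0, 0]]
    - [0.5, [0, 0, 0], [0, 0, 0]]
    - [0.5, [0, 0, 0], [0, 0, 0]]
    - [0.5, [0, 0, 0], [0, 0, 0]]
    - [0.5, [0, 0, 0], [0, 0, 0]]

```text
clock: 28.5
position: [526.2, 48.7, 139.3]
tcp_rot: [-95.2, 67.2, -140.7]
wrist_force: [0.4, -0.8, 0.6]
gripper_width: 43.5
grip_force: 0.0
```

```bash
python3 v.py pics/r2.png
```

```text
[526.16897534  48.69066163 139.28546351] [ 0.36 -0.81  0.59] 43.4735220180688 28.5
```

View pics/r2.png

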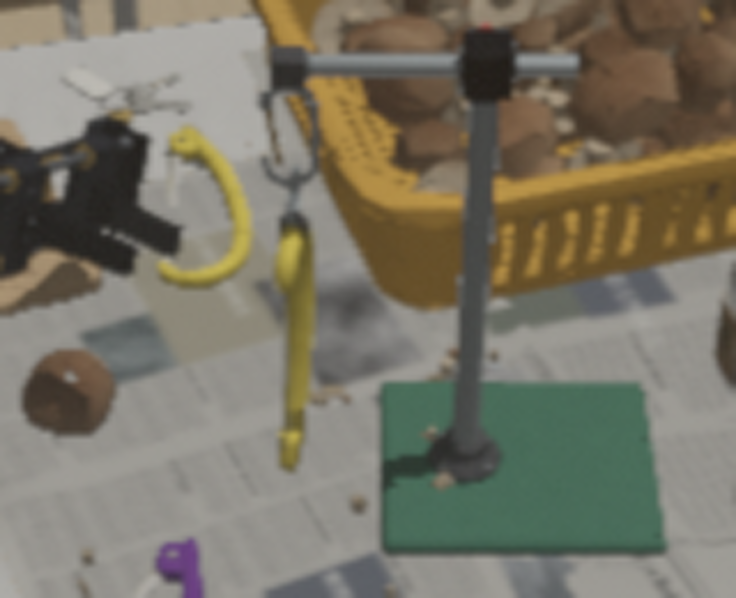

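The cutter hangs free in the hook, with the ring at (292,195), the gate shut and the gripper clear. I'll let the sway settle and hand in.

Request:
servo_tool:
  moves:
    - [0.5, [0, 0, 0], [0, 0, 0]]
    - [0.5, [0, 0, 0], [0, 0, 0]]
    - [0.5, [0, 0, 0], [0, 0, 0]]
    - [0.5, [0, 0, 0], [0, 0, 0]]
    - [0.5, [0, 0, 0], [0, 0, 0]]
    - [0.5, [0, 0, 0], [0, 0, 0]]
    - [0.5, [0, 0, 0], [0, 0, 0]]
    - [0.5, [0, 0, 0], [0, 0, 0]]
    - [0.5, [0, 0, 0], [0, 0, 0]]
    - [0.5, [0, 0, 0], [0, 0, 0]]
    - [0.5, [0, 0, 0], [0, 0, 0]]
    - [0.5, [0, 0, 0], [0, 0, 0]]
    - [0.5, [0, 0, 0], [0, 0, 0]]
    - [0.5, [0, 0, 0], [0, 0, 0]]
    - [0.5, [0, 0, 0], [0, 0, 0]]
    - [0.5, [0, 0, 0], [0, 0, 0]]
    - [0.5, [0, 0, 0], [0, 0, 0]]
    - [0.5, [0, 0, 0], [0, 0, 0]]
    - [0.5, [0, 0, 0], [0, 0, 0]]
    - [0.5, [0, 0, 0], [0, 0, 0]]

```text
clock: 30.55
position: [526.2, 48.6, 139.3]
tcp_rot: [-95.2, 67.2, -140.7]
wrist_force: [0.5, -0.2, -0.0]
gripper_width: 43.7
grip_force: 0.0
```

```bash
python3 -c "
from plant import env
print(env.finish_job())"
```

```text
the job is handed in; nothing more can be done
None
```

The yellow bow cutter hangs by its steel eye in the snap hook, with the gate shut and the gripper clear in the last picture; I handed the job in at about 31 s, and the hand-in returned no verdict.

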